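# Release and pull the round-capped filter of a jeweller's dust extractor

## Task

The round-capped filter in the bench dust extractor is due for emptying. Push it straight down until its latch lets go and it springs up, then pull it out of the extractor and stand it upright in the steel tray, setting it down rather than dropping it. Leave the square-capped filter alone in its well.

Things in the scene. Friction and masses are not known exactly. Their poses are not given: they have to be found in the camera images.
- extractor: Bench dust extractor: fixed grey box, 140 (x) x 300 (y) x 80 mm high, origin at the centre of its underside. In its top are two filter wells at y = +75 and -75 mm, either filter in either; a small knob between them is not used. Each filter is latched: 5 mm of push frees it for good (firm stop at 7 mm, about 3 N); let go, it springs to 17 mm above its latched height, then pulls straight up.
- round_cap (a point): Loose 70 g filter to take out; point at the centre of its black round cap, 50 mm across, 22 mm high (11 mm above and below the point). Below it a rigid 46 x 40 mm body goes 65 mm down into the well: flat foot 76 mm below the point. z up along the filter. Latched: cap's underside 9 mm above the extractor's top. Once sprung up, its foot clears the top after 40 mm more.
- square_cap (a point): The other filter, to be left alone: point at the centre of its black square cap, 46 x 46 x 22 mm; otherwise the same body and the same latch.
- tray: Open bright steel tray, fixed, 200 (x) x 160 (y) mm outside, 30 mm high, walls and floor 4 mm thick, empty. Origin at the centre of its underside; its inner floor is 4 mm above that.
There are look-alikes about, which are no part of the job. What is shaped like the part that bears round_cap but orange or yellow is not meant.

How it is judged (in metres and radians):
On the way, in this order (a step that is already met when the one before it is completed fails the run):
1. the round-capped filter has been pushed in, at least 3 mm below its latched height (z of round_cap in the frame of extractor below 0.097 m), for 0.02 s.
2. the round-capped filter has sprung up, at least 10 mm above its latched height (z of round_cap in the frame of extractor above 0.11 m), for 0.02 s.
At the end, for the whole second after the job is handed in: The round-capped filter stands in the tray on its foot, upright within about 11 degrees, its cap's centre within the tray's outline, at rest; the square-capped filter is still latched in its well (its height unchanged within 3 to 5 mm) (x of round_cap in the frame of tray between -0.1 and 0.1 m and y of round_cap in the frame of tray between -0.08 and 0.08 m and z of round_cap in the frame of tray between 0.07 and 0.09 m and angle between round_cap's own z axis and vertical below 0.2 rad and linear speed of round_filter below 0.02 m/s and z of square_cap in the frame of extractor between 0.097 and 0.105 m); the robot touches nothing.
It fails at once if the square-capped filter is disturbed (its cap moves more than 8 mm) (distance of square_cap from where it was at the start of the episode above 0.008 m).
It fails at once if the filter is dropped into the tray (falls faster than 0.8 m/s unheld over the tray, a drop of more than 30 mm) (x of round_cap in the frame of tray between -0.1 and 0.1 m and y of round_cap in the frame of tray between -0.08 and 0.08 m and linear speed of round_filter above 0.8 m/s and contact force between round_filter and the fingers below 0.1 N).
It also fails if it takes over 53 s, if anything falls off the work surface, if the arm or the gripper's body presses on something with over 40 N, if the wrist force passes 120 N, or if a joint passes its speed limit or range.

## Robot

A 6-joint arm with a two-finger parallel gripper is mounted at the origin on the work surface. World frame = base frame: x ahead of the robot, y to its left, z up, the work surface at z = 0. Lengths are in mm, angles in rad, forces in N, time in s.
With the tool pointing down it reaches from about 425 to 925 mm from the base axis. Payload 12.5 kg.
Tool frame: the origin (TCP) lies midway between the tips of the shut fingers; the grasp point (between the pads) lies 19 mm behind it (manip.grip_point_offset is the distance from the TCP to the grasp point, in mm); z points along the fingers, y is the line along which they close (so a half turn about z gives the same grasp; the last joint's range is limited). The gripper opens to 85 mm and grips with 20 to 120 N. Pads are 22 mm wide; open, the fingers measure 114 mm over their backs; the gripper's body (76 mm by 85 mm) begins 54 mm behind the grasp point. The pads swing forward as they close: fully open they stand 13 mm farther back than shut.
Start: joints at [1.053, 0.491, 1.559, -0, 1.092, -0.106], TCP at [250.147, 572.775, 231.327] pointing down, gripper open.
Joint ranges: [-3.1, 3.1], [-0.84, 2.19], [0.05, 2.79], [-1.13, 4.28], [0.06, 2.93], [-2.69, 2.69]. Speed limits (rad/s): [2.22, 2.22, 2.79, 3.14, 3.14, 3.14].

## Interface

Orientations are given as a unit quaternion [w, x, y, z].
In Python, from station import manip gives the robot as it stands.
- The arm moves only by the shell command python3 -m jog 'ROWS' [OPENING] [FORCE]. ROWS is JSON, a list of rows, each an object with "xyz": the shift along the tool's x, y, z in mm, a list of three; "turn": the turn, a rotation vector about the tool's x, y, z in rad, a list of three. A call has exactly 8 rows; each row is the pose to reach, as a shift and turn from the pose commanded when the call began, along the tool's axes at that moment; what a row does not reach only later rows make up. A row lasts 1/8 s, in which the tool goes at most 62.5 mm and 10.7 degrees, less where a joint would pass 70% of its speed; a pose out of reach is approached as far as the arm can. A call with a gripper value outside its range is refused whole. OPENING is the finger opening in mm, from 0 to 85.4, set as the call begins (- or left out, the last holds). The fingers move at their own pace and stop on an object; FORCE is the grip in N (left out, the last holds). Time passes only in rows, so rows that repeat a pose let the fingers close, or fill a call up. It gives the time, the measured TCP pose, the force, the opening and the grip force at its end, in the units of the state.
- manip.state(): the state, without advancing time (a new reading comes with each control period).
- manip.grab_frame(name): name is "side" or "top"; returns a dict with "pixels" (420x560x3 uint8, red, green, blue), "intrinsics" (3x3 intrinsics, pixels), "pose" (4x4, takes a point from camera to world coordinates). Camera axes: x right, y up, looking along -z (the intrinsics and any distortion apply to the point x, -y, -z); pixel columns grow to the right and rows downward; lengths in mm; the calibration is good to about 2 mm. A picture is of the moment at which its call begins. There is no depth.
- manip.job_done(): hands the job in; it is judged then, once.
The state is a dict: "time_s": time; "joint_pos": joint angles; "joint_vel": joint speeds; "joint_torque": joint torques, N m; "tcp_pos": TCP position; "ee_rot": TCP orientation; "ft_force": force on the tool from outside, world axes, zero at the start; "ft_torque": the same for the moment, N m; "opening": finger opening in mm; "finger_force": force on a finger pad.
Only numpy, scipy, OpenCV 4.12 (cv2) and the standard library are available. Lean on these libraries where they do the work, as an engineer would, in place of code of your own. Each camera call takes 0.05 s, during which the arm holds its last target. There are 200 camera calls.

## Working session

There is one attempt and no reset: what is moved stays moved. The work goes in short steps, Python scripts to look and compute and a shell command to move; the robot and the scene stay as the last step left them, time stands still between calls to the robot, and variables do not carry over. Pictures are saved under pics/ and viewed, at most 10 in all, crops included, and the job is handed in when it is done.

```bash
mkdir -p pics; python3 - <<'E'
from station import manip
import cv2,numpy as np
for n in("top","side"):
    f=manip.grab_frame(n); cv2.imwrite(f"pics/{n}0.png",f["pixels"][:,:,::-1]); np.savez(f"{n}0.npz",**{k:np.array(f[k]) for k in("pixels","intrinsics","pose")})
    print(f.keys(),np.array(f["intrinsics"]).round(1).tolist(),np.array(f["pose"]).round(3).tolist())
s=manip.state();print(s["tcp_pos"],s["ee_rot"],s["time_s"],s["ft_force"])
E
```

```text
dict_keys(['pixels', 'intrinsics', 'pose']) [[392.8, 0.0, 279.6], [0.0, 392.8, 215.0], [0.0, 0.0, 1.0]] [[0.019, 0.996, -0.084, 519.99], [-1.0, 0.02, 0.013, 43.003], [0.015, 0.084, 0.996, 898.578], [0.0, 0.0, 0.0, 1.0]]
dict_keys(['pixels', 'intrinsics', 'pose']) [[453.5, 0.0, 281.2], [0.0, 453.5, 205.1], [0.0, 0.0, 1.0]] [[0.831, 0.257, -0.493, 120.85], [-0.556, 0.393, -0.732, -642.659], [0.005, 0.883, 0.469, 554.52], [0.0, 0.0, 0.0, 1.0]]
[250.05138562 572.58437788 230.79387259] [-1.52000989e-04  2.04441566e-01  9.78878651e-01 -4.57644211e-04] 0.1 [ 0.63291943  0.75086752 -0.52362251]
```

View pics/top0.png

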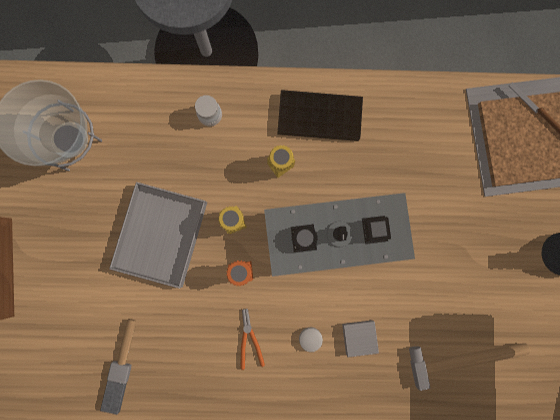

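View pics/side0.png

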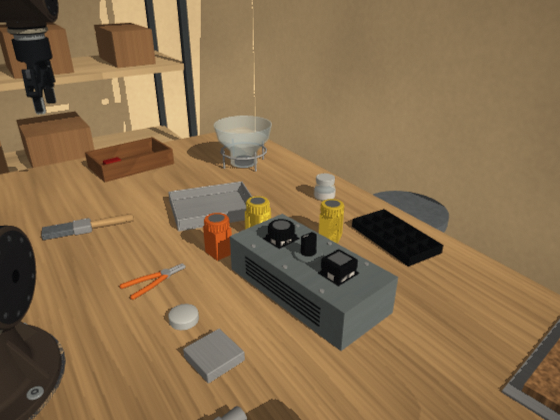

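The top view shows the round cap at about (305,238), the square cap at (377,230), the extractor with corners around (265,209) to (413,259), and the tray at (158,236). In the side view the round cap is at (281,231) and the square cap at (339,264).

```bash
cat > h.py <<'E'
import numpy as np,cv2
from scipy.spatial.transform import Rotation as R
def ray(K,P,u,v):
    d=P[:3,:3]@np.array([(u-K[0,2])/K[0,0],-(v-K[1,2])/K[1,1],-1]); return P[:3,3],d
def onz(K,P,u,v,z):
    o,d=ray(K,P,u,v); return o+d*(z-o[2])/d[2]
def tool(s,v):
    q=np.array(s["ee_rot"]); return R.from_quat(np.r_[q[1:],q[0]]).inv().apply(v)
E
python3 - <<'E'
from h import *
t=np.load("top0.npz");K,P,im=t["intrinsics"],t["pose"],t["pixels"]
s=np.load("side0.npz")
# dark caps
def blobs(im,roi,thr):
    x0,y0,x1,y1=roi; g=im.max(2)[y0:y1,x0:x1]; m=(g<thr).astype(np.uint8)
    n,l,st,c=cv2.connectedComponentsWithStats(m)
    return [(st[i].tolist(),(c[i]+[x0,y0]).round(1).tolist()) for i in range(1,n) if st[i,4]>60]
print(blobs(im,(270,200,410,270),45)); print(blobs(s["pixels"],(255,210,370,290),45))
# extractor & tray outlines
hsv=cv2.cvtColor(im,cv2.COLOR_RGB2HSV)
for name,roi,z in(("ext",(255,185,425,285),80),("tray",(100,175,212,295),30)):
    x0,y0,x1,y1=roi; sub=im[y0:y1,x0:x1].astype(int)
    m=((sub[...,0]-sub[...,2])<15).astype(np.uint8); m=cv2.morphologyEx(m,cv2.MORPH_OPEN,np.ones((5,5)))
    c=max(cv2.findContours(m,0,2)[0],key=cv2.contourArea); r=cv2.minAreaRect(c); b=cv2.boxPoints(r)+[x0,y0]
    w=np.array([onz(K,P,*p,z) for p in b]); print(name,b.round(0).tolist(),w.round(0)[:,:2].tolist(),w.mean(0).round(1),[np.linalg.norm(w[i]-w[i-1]).round(1) for i in(1,2)])
    e=w[1]-w[0];e2=w[2]-w[1]; print(np.degrees(np.arctan2(e[1],e[0])),np.degrees(np.arctan2(e2[1],e2[0])))
a=cv2.resize(im[185:285,255:420],None,fx=4,fy=4,interpolation=2)
cv2.imwrite("pics/c1.png",a[:,:,::-1])
b=cv2.resize(s["pixels"][205:295,240:380],None,fx=5,fy=5,interpolation=2)
cv2.imwrite("pics/c2.png",b[:,:,::-1])
E
```

```text
[([92, 16, 29, 27, 327], [374.0, 229.2]), ([21, 25, 26, 27, 284], [303.3, 237.8]), ([63, 27, 14, 14, 138], [339.6, 232.9])]
[([97, 4, 18, 25, 288], [362.3, 224.8]), ([8, 9, 36, 30, 498], [280.5, 234.3]), ([45, 22, 16, 24, 309], [308.2, 244.8]), ([63, 40, 40, 36, 668], [337.4, 268.1]), ([0, 53, 39, 27, 435], [268.7, 279.6])]
ext [[264.0, 210.0], [406.0, 192.0], [414.0, 258.0], [272.0, 275.0]] [[599.0, 65.0], [642.0, -234.0], [505.0, -250.0], [464.0, 46.0]] [552.7 -93.2  80. ] [np.float64(302.2), np.float64(138.2)]
-81.82957758512694 -173.5042447967009
tray [[109.0, 268.0], [135.0, 181.0], [207.0, 202.0], [181.0, 289.0]] [[469.0, 401.0], [663.0, 355.0], [619.0, 194.0], [427.0, 243.0]] [544.6 297.9  30. ] [np.float64(199.1), np.float64(167.0)]
-13.322390601978146 -105.19278435687232
```

View pics/c1.png

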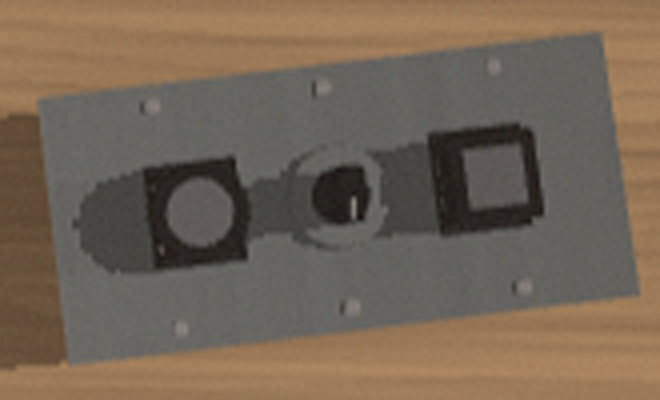

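View pics/c2.png

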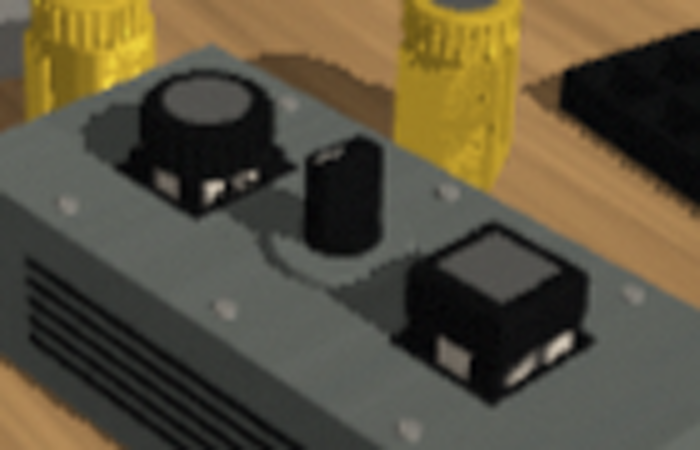

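The crops show a grey disc on the round cap, centred at about (304.8,237.8) in the top view and (281.4,225.4) in the side view. The square cap is at the other well, and the knob between them is clear of the round cap.

```bash
python3 - <<'E'
from h import *
from station import manip
t=np.load("top0.npz");s=np.load("side0.npz")
a=onz(t["intrinsics"],t["pose"],304.75,237.75,111); b=onz(s["intrinsics"],s["pose"],281.4,225.4,111)
print(a,b)
st=manip.state(); q=st["ee_rot"]; M=R.from_quat(np.r_[q[1:],q[0]])
print(M.as_matrix().round(3).tolist()); 
yw=np.radians(8.1); y=np.array([np.cos(yw),np.sin(yw),0])
for sg in(1,-1):
    z=np.array([0,0,-1.]); x=np.cross(sg*y,z); T=R.from_matrix(np.c_[x,sg*y,z]); print("turn",sg,(M.inv()*T).as_rotvec())
c=(a+b)/2; print("shift tool",tool(st,np.r_[c[:2],170]-st["tcp_pos"]), st["joint_pos"])
E
```

```text
[541.63746743 -18.83392688 111.        ] [540.87866699 -19.77129308 111.        ]
[[-0.916, 0.4, -0.0], [0.4, 0.916, -0.001], [0.0, -0.001, -1.0]]
turn 1 [-9.30163383e-04  3.86746240e-04  1.01763815e+00]
turn -1 [-4.50260329e-04 -1.08292112e-03 -2.12395423e+00]
shift tool [-503.77168293 -425.79650626   61.14621398] [ 1.05337856e+00  4.91482076e-01  1.55939718e+00  9.94404490e-06
  1.09167781e+00 -1.05635929e-01]
```

```bash
python3 -m jog '[{"xyz":[-45,-38,0],"turn":[0,0,0.127]},{"xyz":[-90,-76,0],"turn":[0,0,0.254]},{"xyz":[-135,-114,0],"turn":[0,0,0.381]},{"xyz":[-180,-152,0],"turn":[0,0,0.508]},{"xyz":[-225,-190,0],"turn":[0,0,0.635]},{"xyz":[-270,-228,0],"turn":[0,0,0.762]},{"xyz":[-315,-266,0],"turn":[0,0,0.889]},{"xyz":[-360,-304,0],"turn":[0,0,1.017]}]' 0 60; python3 - <<'E'
from h import *
from station import manip
st=manip.state(); print(st["tcp_pos"],st["joint_pos"],st["opening"],"shift",tool(st,np.r_[541.3,-19.3,135]-st["tcp_pos"]))
E
```

```text
time_s: 1.1
tcp_pos: [458.9, 148.3, 231.3]
ee_rot: [-0.0, 0.657, 0.754, 0.0]
ft_force: [1.2, 0.9, 0.3]
opening: 0.2
finger_force: 0.0
[458.89199221 148.26778724 231.28221823] [1.75379095e-01 2.88934963e-01 1.89802270e+00 1.21468885e-04
 9.54578247e-01 3.74689253e-02] 0.19859616435246827 shift [-177.31134699   58.59680899   96.26738191]
```

```bash
python3 -m jog '[{"xyz":[-45,15,0],"turn":[0,0,0]},{"xyz":[-90,30,0],"turn":[0,0,0]},{"xyz":[-135,45,20],"turn":[0,0,0]},{"xyz":[-177,58,50],"turn":[0,0,0]},{"xyz":[-177,58,80],"turn":[0,0,0]},{"xyz":[-177,58,96],"turn":[0,0,0]},{"xyz":[-177,58,96],"turn":[0,0,0]},{"xyz":[-177,58,96],"turn":[0,0,0]}]'; python3 - <<'E'
from h import *
from station import manip
st=manip.state(); print(st["tcp_pos"],"shift",tool(st,np.r_[541.3,-19.3,111]-st["tcp_pos"]))
a=[]
for n in("top","side"):
    f=manip.grab_frame(n); p=f["pixels"]; c=p[185:285,225:390] if n=="top" else p[180:280,220:385]; a.append(cv2.resize(c,(495,300),interpolation=2))
cv2.imwrite("pics/c3.png",np.vstack(a)[:,:,::-1])
E
```

```text
time_s: 2.1
tcp_pos: [541.2, -16.5, 136.3]
ee_rot: [0.001, 0.655, 0.756, 0.0]
ft_force: [-0.5, 0.3, 0.2]
opening: 0.2
finger_force: 0.0
[541.22588374 -16.49805186 136.25224695] shift [-2.77557609 -0.35893392 25.25271721]
```

View pics/c3.png

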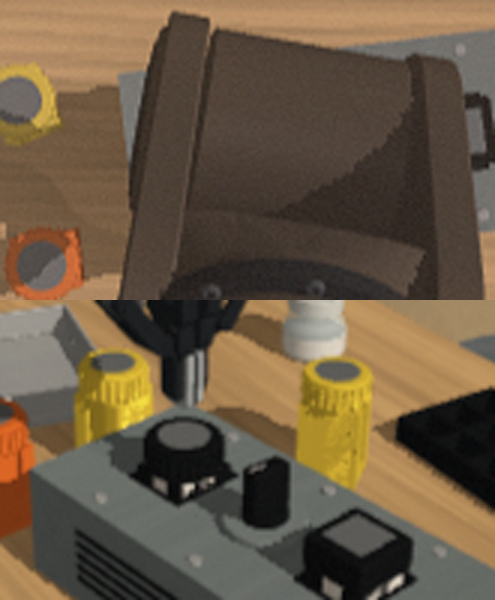

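The fingertips are at crop (185,400), directly above the round cap's disc at (187,432) with about 25 mm to spare, so I'll push down.

```bash
python3 -m jog '[{"xyz":[-2,0,10],"turn":[0,0,0]},{"xyz":[-2,0,20],"turn":[0,0,0]},{"xyz":[-2,0,24],"turn":[0,0,0]},{"xyz":[-2,0,27],"turn":[0,0,0]},{"xyz":[-2,0,29],"turn":[0,0,0]},{"xyz":[-2,0,31],"turn":[0,0,0]},{"xyz":[-2,0,32],"turn":[0,0,0]},{"xyz":[-2,0,32],"turn":[0,0,0]}]'
```

```text
time_s: 3.2
tcp_pos: [541.6, -19.0, 104.0]
ee_rot: [0.001, 0.655, 0.755, 0.0]
ft_force: [-1.6, -0.6, 8.7]
opening: 0.1
finger_force: 4.6
```

```bash
python3 -m jog '[{"xyz":[0,0,-8],"turn":[0,0,0]},{"xyz":[0,0,-20],"turn":[0,0,0]},{"xyz":[0,0,-40],"turn":[0,0,0]},{"xyz":[0,0,-60],"turn":[0,0,0]},{"xyz":[0,0,-66],"turn":[0,0,0]},{"xyz":[0,0,-66],"turn":[0,0,0]},{"xyz":[0,0,-66],"turn":[0,0,0]},{"xyz":[0,0,-66],"turn":[0,0,0]}]'; python3 -m jog '[{"xyz":[0,0,0],"turn":[0,0,0]},{"xyz":[0,0,0],"turn":[0,0,0]},{"xyz":[0,0,0],"turn":[0,0,0]},{"xyz":[0,0,0],"turn":[0,0,0]},{"xyz":[0,0,0],"turn":[0,0,0]},{"xyz":[0,0,0],"turn":[0,0,0]},{"xyz":[0,0,0],"turn":[0,0,0]},{"xyz":[0,0,0],"turn":[0,0,0]}]' 85;  python3 - <<'E'
from h import *
from station import manip
f=manip.grab_frame("side"); p=f["pixels"]
cv2.imwrite("pics/c4.png",cv2.resize(p[150:300,220:400],None,fx=3,fy=3,interpolation=2)[:,:,::-1])
E
```

```text
time_s: 4.2
tcp_pos: [540.9, -18.9, 168.7]
ee_rot: [-0.0, 0.655, 0.755, -0.0]
ft_force: [-0.4, 0.4, -0.8]
opening: -0.4
finger_force: 0.0
time_s: 5.2
tcp_pos: [541.1, -18.9, 169.3]
ee_rot: [0.0, 0.655, 0.755, 0.0]
ft_force: [0.9, 0.4, -0.5]
opening: 84.8
finger_force: 0.0
```

View pics/c4.png

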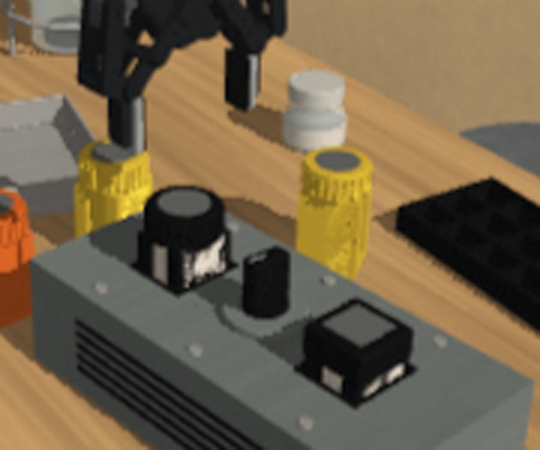

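The round cap has sprung up (crop (185,205)) and the square cap is still low. Next I lower the open fingers around the round cap and grip it.

```bash
python3 -m jog '[{"xyz":[0,0,20],"turn":[0,0,0]},{"xyz":[0,0,40],"turn":[0,0,0]},{"xyz":[0,0,55],"turn":[0,0,0]},{"xyz":[0,0,65],"turn":[0,0,0]},{"xyz":[0,0,71],"turn":[0,0,0]},{"xyz":[0,0,75],"turn":[0,0,0]},{"xyz":[0,0,75],"turn":[0,0,0]},{"xyz":[0,0,75],"turn":[0,0,0]}]'; python3 -m jog '[{"xyz":[0,0,0],"turn":[0,0,0]},{"xyz":[0,0,0],"turn":[0,0,0]},{"xyz":[0,0,0],"turn":[0,0,0]},{"xyz":[0,0,0],"turn":[0,0,0]},{"xyz":[0,0,0],"turn":[0,0,0]},{"xyz":[0,0,0],"turn":[0,0,0]},{"xyz":[0,0,0],"turn":[0,0,0]},{"xyz":[0,0,0],"turn":[0,0,0]}]' 30 60
```

```text
time_s: 6.25
tcp_pos: [541.3, -18.9, 94.6]
ee_rot: [0.0, 0.655, 0.755, 0.0]
ft_force: [0.1, 0.7, 0.1]
opening: 84.9
finger_force: 0.0
time_s: 7.25
tcp_pos: [541.2, -18.9, 94.3]
ee_rot: [0.0, 0.655, 0.755, 0.0]
ft_force: [1.0, 0.6, 0.6]
opening: 48.6
finger_force: 61.6
```

```bash
python3 -m jog '[{"xyz":[0,0,-10],"turn":[0,0,0]},{"xyz":[0,0,-25],"turn":[0,0,0]},{"xyz":[0,0,-40],"turn":[0,0,0]},{"xyz":[0,0,-55],"turn":[0,0,0]},{"xyz":[0,0,-70],"turn":[0,0,0]},{"xyz":[0,0,-85],"turn":[0,0,0]},{"xyz":[0,0,-100],"turn":[0,0,0]},{"xyz":[0,0,-110],"turn":[0,0,0]}]'; python3 - <<'E'
from h import *
from station import manip
st=manip.state(); print("shift",tool(st,np.r_[545,298,st["tcp_pos"][2]]-st["tcp_pos"]))
f=manip.grab_frame("side"); p=f["pixels"]
cv2.imwrite("pics/c5.png",cv2.resize(p[100:300,180:400],None,fx=2.5,fy=2.5,interpolation=2)[:,:,::-1])
E
```

```text
time_s: 8.25
tcp_pos: [541.2, -18.9, 205.4]
ee_rot: [0.0, 0.655, 0.755, 0.0]
ft_force: [-1.0, 0.1, -1.4]
opening: 48.6
finger_force: 61.9
shift [3.13179248e+02 4.85560060e+01 8.06587490e-04]
```

View pics/c5.png

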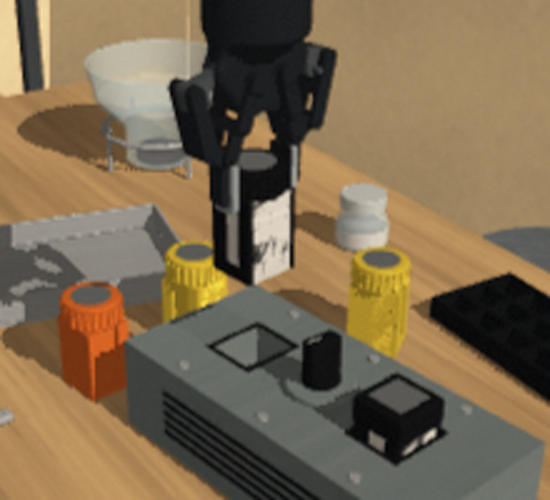

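The filter is out of its well, held upright with its foot near crop (245,275). The square filter is still latched, so I carry the round one to the tray.

```bash
python3 -m jog '[{"xyz":[25,4,0],"turn":[0,0,0]},{"xyz":[70,11,0],"turn":[0,0,0]},{"xyz":[120,19,0],"turn":[0,0,0]},{"xyz":[170,26,0],"turn":[0,0,0]},{"xyz":[220,34,0],"turn":[0,0,0]},{"xyz":[265,41,0],"turn":[0,0,0]},{"xyz":[298,46,0],"turn":[0,0,0]},{"xyz":[313,48,0],"turn":[0,0,0]}]'; python3 -m jog '[{"xyz":[0,0,15],"turn":[0,0,0]},{"xyz":[0,0,40],"turn":[0,0,0]},{"xyz":[0,0,65],"turn":[0,0,0]},{"xyz":[0,0,90],"turn":[0,0,0]},{"xyz":[0,0,110],"turn":[0,0,0]},{"xyz":[0,0,122],"turn":[0,0,0]},{"xyz":[0,0,130],"turn":[0,0,0]},{"xyz":[0,0,130],"turn":[0,0,0]}]'; python3 - <<'E'
from h import *
from station import manip
f=manip.grab_frame("side"); p=f["pixels"]
cv2.imwrite("pics/c6.png",cv2.resize(p[80:260,120:320],None,fx=3,fy=3,interpolation=2)[:,:,::-1])
E
```

```text
time_s: 9.3
tcp_pos: [543.9, 299.2, 203.8]
ee_rot: [-0.0, 0.655, 0.756, -0.0]
ft_force: [0.2, 0.0, -1.2]
opening: 48.3
finger_force: 61.9
time_s: 10.3
tcp_pos: [544.4, 297.4, 74.0]
ee_rot: [-0.0, 0.655, 0.755, -0.0]
ft_force: [0.3, -0.3, -1.0]
opening: 48.6
finger_force: 61.9
```

View pics/c6.png

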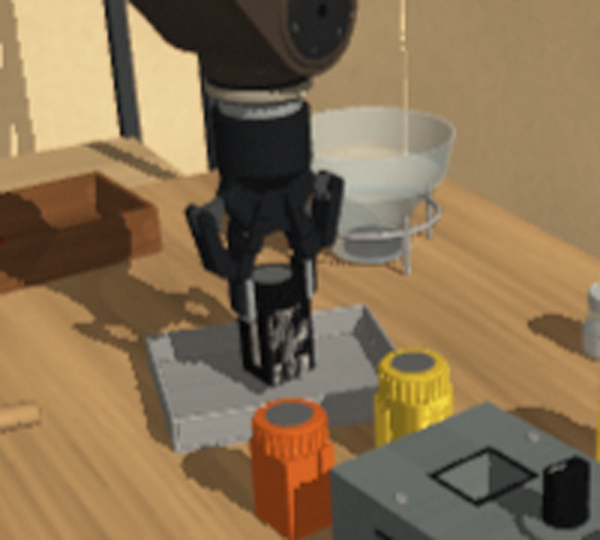

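The filter is over the middle of the tray, its foot near crop (278,380) and about 16 mm above the floor. I'll lower it slowly.

```bash
python3 -m jog '[{"xyz":[0,0,4],"turn":[0,0,0]},{"xyz":[0,0,8],"turn":[0,0,0]},{"xyz":[0,0,11],"turn":[0,0,0]},{"xyz":[0,0,13],"turn":[0,0,0]},{"xyz":[0,0,15],"turn":[0,0,0]},{"xyz":[0,0,16],"turn":[0,0,0]},{"xyz":[0,0,16],"turn":[0,0,0]},{"xyz":[0,0,16],"turn":[0,0,0]}]'
```

```text
time_s: 11.35
tcp_pos: [544.4, 297.8, 58.4]
ee_rot: [0.0, 0.655, 0.755, 0.0]
ft_force: [-0.3, 0.3, -0.2]
opening: 48.8
finger_force: 61.9
```

```bash
python3 -m jog '[{"xyz":[0,0,0.5],"turn":[0,0,0]},{"xyz":[0,0,1],"turn":[0,0,0]},{"xyz":[0,0,1.5],"turn":[0,0,0]},{"xyz":[0,0,2],"turn":[0,0,0]},{"xyz":[0,0,2],"turn":[0,0,0]},{"xyz":[0,0,2],"turn":[0,0,0]},{"xyz":[0,0,2],"turn":[0,0,0]},{"xyz":[0,0,2],"turn":[0,0,0]}]'
```

```text
time_s: 12.35
tcp_pos: [544.6, 297.9, 58.1]
ee_rot: [0.0, 0.655, 0.755, 0.001]
ft_force: [-3.2, -1.2, 18.1]
opening: 48.3
finger_force: 63.3
```

The filter is on the floor (18 N). I'll ease off 1 mm, release, and then rise.

```bash
python3 -m jog '[{"xyz":[0,0,-0.5],"turn":[0,0,0]},{"xyz":[0,0,-1],"turn":[0,0,0]},{"xyz":[0,0,-1.5],"turn":[0,0,0]},{"xyz":[0,0,-1.5],"turn":[0,0,0]},{"xyz":[0,0,-1.5],"turn":[0,0,0]},{"xyz":[0,0,-1.5],"turn":[0,0,0]},{"xyz":[0,0,-1.5],"turn":[0,0,0]},{"xyz":[0,0,-1.5],"turn":[0,0,0]}]'
python3 -m jog '[{"xyz":[0,0,0],"turn":[0,0,0]},{"xyz":[0,0,0],"turn":[0,0,0]},{"xyz":[0,0,0],"turn":[0,0,0]},{"xyz":[0,0,0],"turn":[0,0,0]},{"xyz":[0,0,0],"turn":[0,0,0]},{"xyz":[0,0,0],"turn":[0,0,0]},{"xyz":[0,0,0],"turn":[0,0,0]},{"xyz":[0,0,0],"turn":[0,0,0]}]' 80
python3 -m jog '[{"xyz":[0,0,-8],"turn":[0,0,0]},{"xyz":[0,0,-20],"turn":[0,0,0]},{"xyz":[0,0,-40],"turn":[0,0,0]},{"xyz":[0,0,-60],"turn":[0,0,0]},{"xyz":[0,0,-85],"turn":[0,0,0]},{"xyz":[0,0,-110],"turn":[0,0,0]},{"xyz":[0,0,-120],"turn":[0,0,0]},{"xyz":[0,0,-120],"turn":[0,0,0]}]'; python3 - <<'E'
from h import *
from station import manip
f=manip.grab_frame("side"); p=f["pixels"]
cv2.imwrite("pics/c7.png",cv2.resize(p[80:300,120:390],None,fx=2.5,fy=2.5,interpolation=2)[:,:,::-1])
E
```

```text
time_s: 13.35
tcp_pos: [544.5, 297.8, 58.2]
ee_rot: [0.0, 0.655, 0.755, 0.0]
ft_force: [-1.8, -0.9, 6.6]
opening: 48.8
finger_force: 62.5
time_s: 14.35
tcp_pos: [544.3, 297.7, 57.8]
ee_rot: [-0.0, 0.655, 0.755, 0.0]
ft_force: [0.3, -0.1, -0.4]
opening: 80.0
finger_force: 0.0
time_s: 15.35
tcp_pos: [544.4, 297.8, 178.5]
ee_rot: [0.0, 0.655, 0.755, 0.001]
ft_force: [-0.5, -0.0, -0.7]
opening: 79.9
finger_force: 0.0
```

View pics/c7.png

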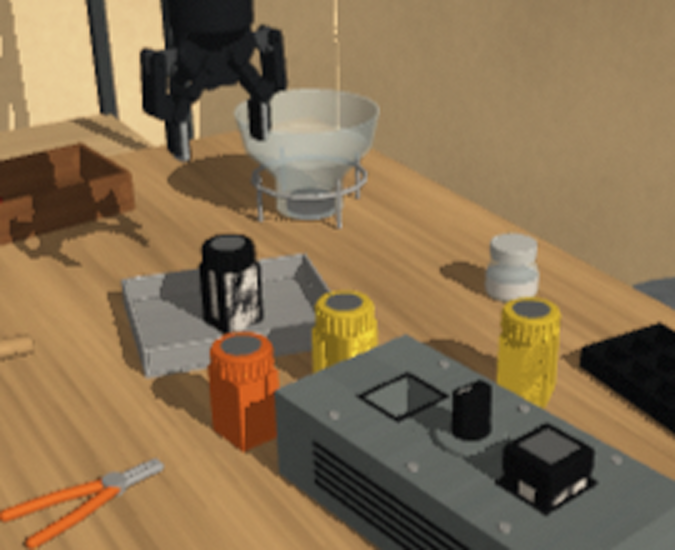

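The filter stands upright in the tray (crop (230,285)). The square cap is still latched at (548,465), and the gripper is clear.

```bash
python3 -c "
from station import manip
print(manip.job_done())"
```

```text
the job is handed in; nothing more can be done
None
```

The round-capped filter was unlatched, pulled out and set down upright in the steel tray, the square-capped filter was left latched in its well, and the job was handed in at about 15 s; no verdict came back.

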